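# Pass a tube rack through the spring gate of a reader lane

## Robot

A 6-joint arm with a two-finger parallel gripper is mounted at the origin on the work surface. World frame = base frame: x ahead of the robot, y to its left, z up, the work surface at z = 0. Lengths are in m, angles in rad, forces in N, time in s.
With the tool pointing down it reaches from about 0.3 to 0.775 m from the base axis. Payload 14.6 kg.
Tool frame: the origin (TCP) lies at the very end of the fingers, on their centre line; the grasp point (between the pads) lies 19 mm behind it; z points along the fingers, y is the line along which they close (so a half turn about z gives the same grasp; the last joint's range is limited). The gripper opens to 85 mm and grips with 20 to 120 N. Pads are 22 mm wide; open, the fingers measure 114 mm over their backs; the gripper's body (76 mm by 85 mm) begins 54 mm behind the grasp point. The pads swing forward as they close: fully open they stand 13 mm farther back than shut.
Start: joints at [-1.22, 0.3, 1.521, -0, 1.321, -0.067], TCP at [0.223, -0.503, 0.231] pointing down, gripper open.
Joint ranges: [-3.03, 3.03], [-0.79, 2.21], [0.23, 2.52], [-1.04, 4.18], [0, 3.07], [-2.55, 2.55]. Speed limits (rad/s): [2.22, 2.22, 2.57, 3.14, 3.14, 3.14].

## Interface

Orientations are given as a unit quaternion [w, x, y, z].
In Python, from bench import manip, solve_ik, cams, job, readout gives the robot as it stands. The module is installed in compiled form; this text tells all that it offers. Calls block until the motion is done:
- manip.reach(position, orientation): joint-space move of the TCP to a pose.
- manip.move_l(position, max_speed=0.15, rot=None): straight line of the TCP; rot=None keeps the orientation; max_speed is the mean speed in m/s.
- manip.goto_joints(angles): joint-space move.
- manip.move_gripper(opening, grasp_force=None): opening from 0.0 (shut) to 1.0 (fully open); grasp_force is the grip in N (None keeps the last); returns when the fingers have stopped.
- manip.wait(seconds).
- solve_ik(position, orientation): joint angles nearest the present ones, or None.
- cams.camera(name): name is "side" or "top"; returns a dict with "frame" (420x560x3 uint8, red, green, blue), "K" (3x3 intrinsics, pixels), "dist" ([k1, k2, p1, p2, k3] as OpenCV has them; the pictures are not rectified), "world_from_camera" (4x4, takes a point from camera to world coordinates). Camera axes: x right, y down, z forward; pixel columns grow to the right and rows downward; lengths in m; the calibration is good to about 2 mm. A picture is of the moment at which its call begins. There is no depth.
A pose or a line that the arm cannot do raises manip.MotionError and nothing moves.
- job.job_done(): hands the job in; it is judged then, once.
Readings, each from a call of its own:
- readout.get_clock(): time.
- readout.get_qpos(): joint angles.
- readout.get_dq(): joint speeds.
- readout.get_joint_efforts(): joint torques, N m.
- readout.get_position(): TCP position.
- readout.get_tcp_rot(): TCP orientation.
- readout.get_contact_force(): force on the tool from outside, world axes, zero at the start.
- readout.get_ft_torque(): the same for the moment, N m.
- readout.get_grip_width(): opening from 0.0 (shut) to 1.0 (fully open).
- readout.get_grip_force(): force on a finger pad.
Only numpy, scipy, OpenCV 4.12 (cv2) and the standard library are available. Lean on these libraries where they do the work, as an engineer would, in place of code of your own. Each camera call takes 0.05 s, during which the arm holds its last target. There are 200 camera calls.

## Task

Push the blue tube rack along its chute, past the red spring gate and towards the white reader, until the whole rack is beyond the gate. The gate only stays down while the yellow pedal beside the chute is pressed, so hold the pedal down with one fingertip while the other fingertip pushes the rack from behind, and let go once the rack is through so that the gate springs up again behind it. Only push: do not pick up or tip the rack, do not force it against the raised gate, and leave everything else on the bench where it is.

Things in the scene. Friction and masses are not known exactly. Their poses are not given: they have to be found in the camera images.
- chute: Fixed aluminium chute, open on top. Origin: on the bench under the lane's middle line; x across, y the way the rack must travel, z up. Lane floor 40 mm above the bench, from y = -190 mm (open entry) to +215 mm (end stop; white reader beyond). Side walls 4 mm thick, inner faces at x = +/-30 mm, tops 56 mm above the bench. Hinge block 42 mm tall at x = -62 to -84, y = 148 to 172 mm.
- rack: Loose blue rack of capped microtubes, 54 mm across (x), 104 mm long (y, along the chute's y), blue body 28 mm tall, caps up to 43 mm; about 0.25 kg. Origin: centre of its underside, on the lane floor. It starts before the gate. Its rear is beyond the gate when its origin is at 120 mm or more along the chute's y; it meets the end stop at 163 mm.
- gate (a joint): Angle (rad) of gate and pedal, one rigid rocker. 0: gate up, blocking the lane; grows to 0.24 (stop) as the pedal is pressed; the gate is below the floor from 0.16 on. A spring returns it to 0 (2 N at the pedal's far end, up to 8 N near the hinge). Hinge line parallel to the chute's x, at chute y = 160 mm, 30 mm above the bench. Pushing the rack at the raised gate does not open it.
- gate_plate (a point): Middle of the top edge of the red gate plate, which rises through a slot in the lane floor: 56 mm wide across the lane, 6 mm thick, at chute y = 57 to 63 mm when up, its top then 14 mm above the lane floor. It moves with the gate.
- pedal (a point): Point on the middle line of the yellow pedal's upper face, 200 mm from the hinge. The pedal is a flat bar outside the chute's -x wall: chute x = -42 to -88 mm, y = -165 to +100 mm. At gate angle 0 it rises away from the hinge, its -y end about 110 mm above the bench. At 0.19 it is level, 50 mm above the bench all along: a fingertip sliding along it at that height keeps the gate down.
- dish_stack: Stack of 4 closed petri dishes, 91 mm across, 60 mm tall, on the bench beyond the chute; leave alone. Origin: centre of its underside.
- dish_single: One closed petri dish, 91 mm across, 15 mm tall, on the bench on the pedal's side of the chute; leave alone. Origin: centre of its underside.
- tip_box: White box with clear lid, 77 x 112 x 63 mm tall, on the bench beyond the chute; leave alone. Origin: centre of its underside.
- marker: White marker pen with red cap lying on the bench on the pedal's side, 130 mm long along its y, 13 mm thick; leave alone. Origin: on the bench under the white part's middle.
- reagent: Amber reagent bottle, 72 mm across, 150 mm tall, off to the robot's right; leave alone. Origin: centre of its underside.
- cream_jar: Clear jar with orange lid, 68 mm across, 100 mm tall, off to the left; leave alone. Origin: centre of its underside.
- lamp: Small glass spirit lamp, 80 mm across, 105 mm tall, off to the left; leave alone. Origin: centre of its underside.
There are look-alikes about, which are no part of the job. Several things have the shape of the rack; the one meant has the colours described above.

How it is judged:
On the way, in this order (a step that is already met when the one before it is completed fails the run):
1. the gate is held down by a finger on the pedal while the rack is still before it (value of joint gate above 0.14 rad and contact force between the fingers and gate above 0.3 N and y of rack in the frame of chute below 0.004 m), for 0.1 s.
2. the rack is passing over the gate while a finger holds the pedal down (value of joint gate above 0.14 rad and contact force between the fingers and gate above 0.3 N and y of rack in the frame of chute between 0.04 and 0.11 m), for 0.1 s.
At the end, for the whole second after the job is handed in: The rack rests flat on the lane floor, upright and at rest, wholly beyond the gate (origin 116 to 168 mm along the chute's y, within 8 mm of the middle line), and the gate is up again behind it (angle below 0.03 rad) (y of rack in the frame of chute between 0.116 and 0.168 m and x of rack in the frame of chute between -0.008 and 0.008 m and z of rack in the frame of chute between 0.036 and 0.044 m and angle between rack's own z axis and vertical below 0.06 rad and value of joint gate below 0.03 rad and linear speed of rack below 0.01 m/s); the robot touches nothing.
It fails at once if the rack is lifted off the lane floor (12 mm) (z of rack in the frame of chute above 0.052 m).
It fails at once if the rack is tipped (angle between rack's own z axis and vertical above 0.2 rad).
It fails at once if the rack is forced against the gate (over 12 N) (contact force between rack and gate above 12 N).
It fails at once if something else on the bench is moved (over 25 mm) (distance of any of dish_stack, dish_single, tip_box, marker, reagent, cream_jar, lamp from where it was at the start of the episode above 0.025 m).
It also fails if it takes over 38 s, if anything falls off the work surface, if the arm or the gripper's body presses on something with over 40 N, if the wrist force passes 120 N, or if a joint passes its speed limit or range.

## Working session

There is one attempt and no reset: what is moved stays moved. The work goes in short steps, each a Python script; the robot and the scene stay as the last script left them, time stands still between calls to the robot, and variables do not carry over. Pictures are saved under pics/ and viewed, at most 10 in all, crops included, and the job is handed in when it is done.

```bash
mkdir -p pics; ls; python3 - <<'E'
from bench import cams,readout
import cv2,pickle
for n in("side","top"):
    c=cams.camera(n); pickle.dump(c,open(n+".pkl","wb")); cv2.imwrite(f"pics/{n}0.png",c["frame"][:,:,::-1]); print(n,c["K"],c["dist"],c["world_from_camera"])
print(readout.get_clock(),readout.get_tcp_rot())
E
```

```text
pics
side [[474.02318672   0.         272.28997272]
 [  0.         474.02318672 222.05315521]
 [  0.           0.           1.        ]] [-0.12909899  0.          0.          0.          0.        ] [[ 0.76758852 -0.41100354  0.491817   -0.27643111]
 [-0.64084751 -0.50538328  0.57784272 -0.93412301]
 [ 0.01106069 -0.75872513 -0.651317    1.16298638]
 [ 0.          0.          0.          1.        ]]
top [[534.85063995   0.         284.27550282]
 [  0.         534.85063995 212.54357338]
 [  0.           0.           1.        ]] [0.01273829 0.         0.         0.         0.        ] [[ 0.06063301 -0.97526132  0.21257701  0.23803388]
 [-0.99815671 -0.05979876  0.01035782  0.04307607]
 [ 0.00261026 -0.2128132  -0.97708942  1.46313328]
 [ 0.          0.          0.          1.        ]]
0.1 [-5.05779560e-04  9.78261901e-01  2.07372587e-01 -8.23665020e-05]
```

View pics/side0.png

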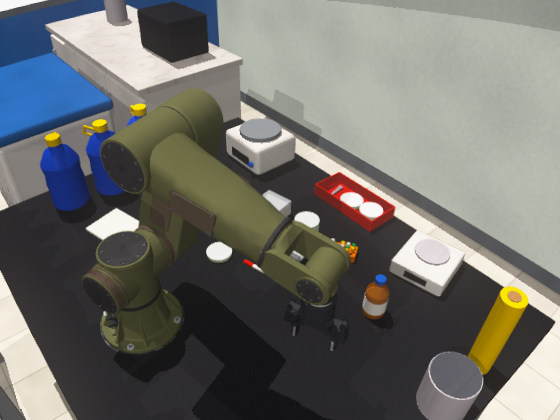

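View pics/top0.png

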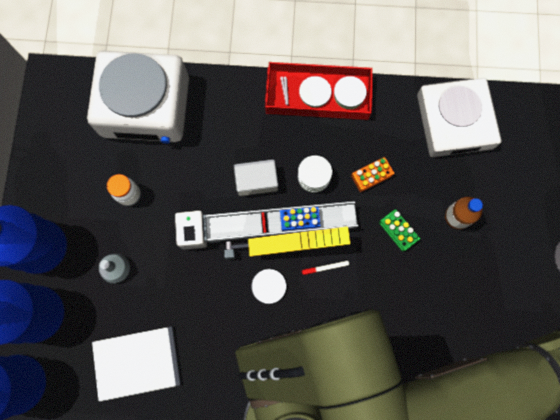

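The top view shows the chute running right to left at rows 205–245: entry at about (356,215), red gate at (264,222), rack at (300,217), pedal at (300,241), and reader at (188,229). I'll measure these next.

```bash
cat > h.py <<'E'
import cv2,numpy as np
def ray(c,px,z):
    u=cv2.undistortPoints(np.float64(px).reshape(-1,1,2),c["K"],np.array(c["dist"])).reshape(-1,2)
    T=np.array(c["world_from_camera"]); d=np.c_[u,np.ones(len(u))]@T[:3,:3].T; o=T[:3,3]
    return o+d*((z-o[2])/d[:,2])[:,None]
def proj(c,P):
    T=np.linalg.inv(np.array(c["world_from_camera"]))
    return cv2.projectPoints(np.float64(P).reshape(-1,1,3),cv2.Rodrigues(T[:3,:3])[0],T[:3,3],c["K"],np.array(c["dist"]))[0].reshape(-1,2)
def mask(c,lo,hi,box):
    h=cv2.cvtColor(c["frame"],cv2.COLOR_RGB2HSV); m=cv2.inRange(h,lo,hi); k=np.zeros_like(m); x0,y0,x1,y1=box; k[y0:y1,x0:x1]=m[y0:y1,x0:x1]; return k
E
python3 - <<'E'
import pickle,cv2,numpy as np
from h import *
c=pickle.load(open("top.pkl","rb"))
for n,lo,hi,z in(("blue",(100,120,40),(130,255,255),.06),("red",(0,150,70),(8,255,255),.054),("yellow",(22,120,80),(35,255,255),.07)):
    m=mask(c,lo,hi,(200,195,365,262))
    cs=max(cv2.findContours(m,0,1)[0],key=cv2.contourArea); r=cv2.minAreaRect(cs); b=cv2.boxPoints(r)
    print(n,cv2.contourArea(cs),r,b.round(1).tolist()); print(ray(c,b,z).round(4).tolist())
f=cv2.resize(c["frame"][190:270,170:370],None,fx=4,fy=4,interpolation=2)
cv2.imwrite("pics/z.png",f[:,:,::-1])
E
```

```text
blue 324.5 ((299.8524475097656, 218.3770751953125), (20.280006408691406, 38.93036651611328), 84.80557250976562) [[279.5, 210.0], [318.29998779296875, 206.5], [320.20001220703125, 226.6999969482422], [281.3999938964844, 230.1999969482422]]
[[0.5494, 0.071, 0.06], [0.5655, -0.0325, 0.06], [0.5105, -0.04, 0.06], [0.4946, 0.0627, 0.06]]
red 40.0 ((263.54486083984375, 221.53794860839844), (19.266551971435547, 3.321819305419922), 85.2363510131836) [[261.1000061035156, 212.10000610351562], [264.3999938964844, 211.8000030517578], [266.0, 231.0], [262.70001220703125, 231.3000030517578]]
[[0.5421, 0.1205, 0.054], [0.5434, 0.1116, 0.054], [0.4912, 0.1038, 0.054], [0.4899, 0.1126, 0.054]]
yellow 1758.5 ((298.55792236328125, 240.9778289794922), (18.74161148071289, 102.31173706054688), 83.0887680053711) [[246.60000610351562, 237.8000030517578], [348.20001220703125, 225.5], [350.5, 244.10000610351562], [248.89999389648438, 256.3999938964844]]
[[0.4669, 0.1528, 0.07], [0.5163, -0.1135, 0.07], [0.4669, -0.1212, 0.07], [0.4181, 0.1432, 0.07]]
```

View pics/z.png

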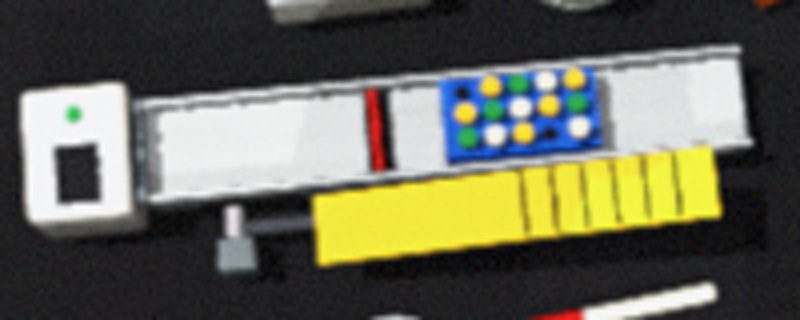

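The zoomed crop shows the chute wall-top corners at full-image pixels (354.6,201.4), (357.6,225.6), (204.6,215.1) and (206.6,240.6). The rack is clear of the gate and the pedal is free.

```bash
python3 - <<'E'
import pickle,cv2,numpy as np
from h import *
c=pickle.load(open("top.pkl","rb"))
E1,E2,F1,F2=ray(c,[[354.6,201.4],[357.6,225.6],[204.6,215.1],[206.6,240.6]],.056)
print(E1,E2,F1,F2,np.linalg.norm(E1-E2),np.linalg.norm(F1-F2))
d=((F1+F2)-(E1+E2))[:2]/2; print("len",np.linalg.norm(d)); 
for v in (d,(F1-E1)[:2],(F2-E2)[:2]): print("yaw",np.arctan2(-v[0],v[1]))
# refine using gate & yellow
y=d/np.linalg.norm(d); x=np.array([y[1],-y[0]])
R=np.c_[x,y]
m=(E1+E2)[:2]/2; o=m+y*.19
print("origin from entry",o)
G=ray(c,[[263.54,221.54]],.05)[0][:2]; B=ray(c,[[299.85,218.38]],.066)[0][:2]
print("gate",(G-o)@R,"rack",(B-o)@R)
# side cam overlay check
T=lambda P:np.array([np.r_[o+R@np.array(p[:2]),p[2]] for p in P])
f=c["frame"].copy()
f=cv2.resize(f[190:270,170:370],None,fx=4,fy=4,interpolation=2)
pts=[[-.034,-.19,.056],[.034,-.19,.056],[.034,.215,.056],[-.034,.215,.056],[-.028,.06,.054],[.028,.06,.054],[-.042,-.165,.11],[-.088,-.165,.11],[-.042,.1,.061],[-.088,.1,.061],[-.062,.148,.042],[-.084,.172,.042]]
for p in proj(c,T(pts)): cv2.circle(f,tuple(int(v) for v in ((p-[170,190])*4+1.5)),3,(255,0,255),-1)
cv2.imwrite("pics/z2.png",f[:,:,::-1])
E
```

```text
[ 0.58661033 -0.13002218  0.056     ] [ 0.52046465 -0.14022129  0.056     ] [0.52404514 0.27132936 0.056     ] [0.45527602 0.25961784 0.056     ] 0.06692736448195603 0.06975924213304477
len 0.40565611326972967
yaw 0.15812376835650963
yaw 0.15464163464833466
yaw 0.16161518881602394
origin from entry [0.52361902 0.05250791]
gate [0.00317707 0.06004712] rack [-0.00088027 -0.03737881]
```

View pics/z2.png

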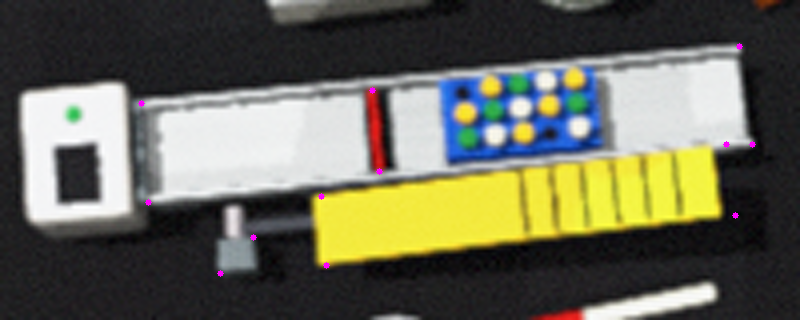

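```bash
cat >> h.py <<'E'
from scipy.spatial.transform import Rotation as Ro
O=np.array([.5236,.0525]); YAW=.158
cx=np.array([np.cos(YAW),np.sin(YAW)]); cy=np.array([-np.sin(YAW),np.cos(YAW)])
def W(x,y,z): return np.r_[O+x*cx+y*cy,z].tolist()
def quat(s):
    y=np.r_[s*cx,0]; z=np.array([0,0,-1.]); q=Ro.from_matrix(np.c_[np.cross(y,z),y,z]).as_quat(); return q[[3,0,1,2]].tolist()
E
python3 - <<'E'
from bench import *
from bench import manip,solve_ik,cams,readout
from h import *
q0=np.array(readout.get_qpos()); best=None
for s in(1,-1):
    q=solve_ik(W(-.033,-.118,.2),quat(s)); q2=solve_ik(W(-.033,.075,.048),quat(s)); print(s,q,q2)
    if q is not None and q2 is not None:
        k=abs(np.array(q)-q0).max()
        if best is None or k<best[0]: best=(k,s)
s=best[1]; print(best)
manip.move_gripper(.59)
manip.reach(W(-.033,-.118,.2),quat(s))
manip.move_l(W(-.033,-.118,.13))
print(readout.get_clock(),readout.get_position(),readout.get_grip_width(),readout.get_contact_force())
fs=[]
for n in("side","top"):
    c=cams.camera(n); p=proj(c,[W(-.033,-.118,.13),W(0,-.118,.133),W(-.066,-.118,.133)]); f=c["frame"].copy()
    print(n,p); x,y=p[0].astype(int); x0,y0=max(0,x-50),max(0,y-50)
    g=cv2.resize(f[y0:y0+100,x0:x0+100],(400,400),interpolation=2)
    for a in p: cv2.circle(g,tuple(int(v) for v in (a-[x0,y0])*4+1.5),3,(255,0,255),-1)
    fs.append(g)
cv2.imwrite("pics/a.png",np.hstack(fs)[:,:,::-1])
E
```

```text
1 [-2.06247246e-01  2.49099596e-01  1.66099344e+00 -4.44089210e-16
  1.23149962e+00 -3.64247246e-01] [ 1.73955908e-01  4.20465830e-01  1.83800586e+00 -4.44089210e-16
  8.83120959e-01  1.59559080e-02]
-1 None None
(np.float64(1.013390731247062), 1)
3.0417 [ 0.50991567 -0.06954062  0.13069905] 0.5859022652955114 [-0.56992203  0.50564707  0.51812512]
side [[283.7312353  229.22564679]
 [290.13729619 223.64664643]
 [277.2148116  233.5581732 ]]
top [[333.50081734 222.6178299 ]
 [332.09882447 209.74424421]
 [335.13822087 235.1627971 ]]
```

View pics/a.png

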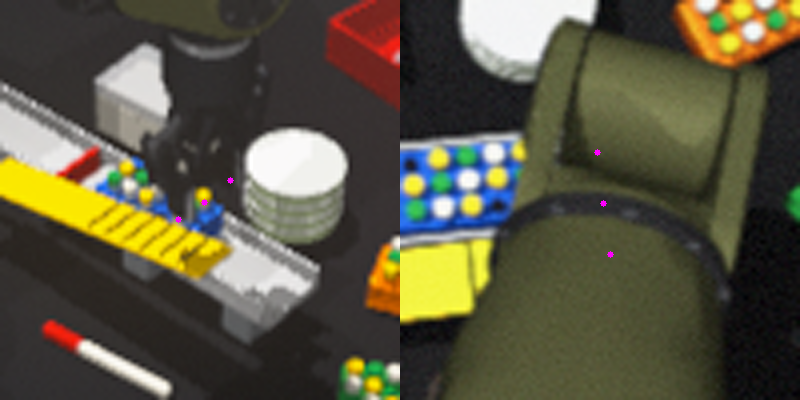

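The side crop shows both fingertips near their predicted spots. Finger A is over the pedal end at crop (180,215) and finger B is over the lane behind the rack at about (232,175). Next is the press, with the lane floor as the height reference.

```bash
python3 - <<'E'
from bench import manip,readout,cams
from h import *
F=lambda:np.array(readout.get_contact_force()).round(2)
P=lambda t:print(t,round(readout.get_clock(),2),np.round(readout.get_position(),4),F())
for z in(.11,.09,.07,.05): manip.move_l(W(-.033,-.118,z),.08); P(z)
z=.046; f0=F()[2]
while z>.030:
    manip.move_l(W(-.033,-.118,z),.03); P(z)
    if F()[2]-f0>4: break
    z-=.001
c=cams.camera("top"); cv2.imwrite("pics/b.png",cv2.resize(c["frame"][190:270,200:380],None,fx=4,fy=4)[:,:,::-1])
E
```

```text
0.11 3.54 [ 0.5095 -0.0692  0.1099] [0.9  0.46 0.2 ]
0.09 3.94 [ 0.5095 -0.0691  0.0899] [-1.29  0.28  2.14]
0.07 4.34 [ 0.5094 -0.0692  0.0699] [-0.39  0.31  1.85]
0.05 4.74 [ 0.5094 -0.0691  0.0497] [-0.72  0.47  0.94]
0.046 5.03 [ 0.5097 -0.0692  0.0461] [ 0.32 -0.16  2.44]
0.045 5.28 [ 0.5097 -0.0693  0.0451] [ 0.35 -0.24  1.92]
0.044 5.53 [ 0.5096 -0.0693  0.044 ] [ 1.49 -1.67  1.96]
0.043 5.78 [ 0.5096 -0.0692  0.043 ] [ 0.54 -1.79  1.97]
0.041999999999999996 6.03 [ 0.5096 -0.0692  0.0419] [ 0.27 -0.84  1.27]
0.040999999999999995 6.28 [ 0.5095 -0.0692  0.0409] [ 0.1  -2.04  1.39]
0.039999999999999994 6.53 [ 0.5096 -0.0692  0.04  ] [-0.75 -0.3   2.77]
0.03899999999999999 6.78 [ 0.5096 -0.0692  0.0389] [-1.32 -1.32  1.06]
0.03799999999999999 7.03 [ 0.5096 -0.0693  0.038 ] [-0.28 -1.13  1.62]
0.03699999999999999 7.28 [ 0.5096 -0.0692  0.037 ] [-0.22 -1.24  1.38]
0.03599999999999999 7.53 [ 0.5098 -0.0692  0.0368] [-5.77  0.12 13.87]
```

View pics/b.png

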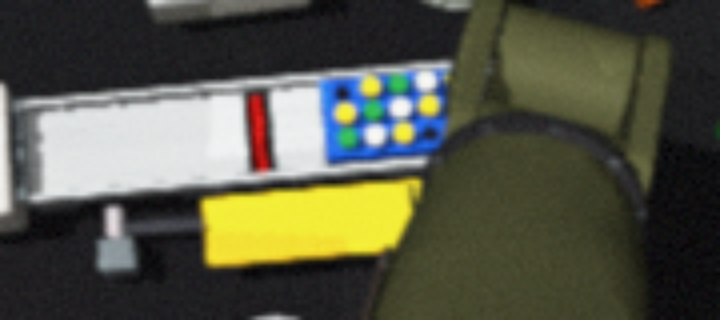

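Contact is at TCP 0.037, so the tips sit 3 mm behind the TCP and the pedal is level at TCP z of about 0.047. I'll raise to that and push.

```bash
python3 - <<'E'
from bench import manip,readout,cams
from h import *
F=lambda:np.array(readout.get_contact_force()).round(2)
manip.move_l(W(-.033,-.118,.0465),.04)
for y in(-.09,-.07,-.06,-.05,-.04,-.02,.0,.02):
    manip.move_l(W(-.033,y,.0465),.05); f=F(); print(y,round(readout.get_clock(),2),np.round(readout.get_position(),4),f,round(float(f[:2]@cy),2))
    if f[:2]@cy<-9: break
c=cams.camera("top"); cv2.imwrite("pics/c.png",cv2.resize(c["frame"][190:270,170:370],None,fx=4,fy=4)[:,:,::-1])
E
```

```text
-0.09 8.7 [ 0.5051 -0.0413  0.0465] [0.32 0.84 2.11] 0.78
-0.07 9.25 [ 0.5019 -0.0214  0.0465] [-0.43  2.6   1.88] 2.64
-0.06 9.6 [ 0.5003 -0.0115  0.0465] [-0.34  1.31  1.15] 1.35
-0.05 9.95 [ 0.4988 -0.0016  0.0465] [-0.41  2.23  1.95] 2.27
-0.04 10.3 [0.4972 0.0083 0.0465] [0.14 1.83 1.52] 1.79
-0.02 10.85 [0.4941 0.0281 0.0465] [0.15 2.   2.5 ] 1.95
0.0 11.4 [0.4909 0.0478 0.0465] [-0.83  1.66  2.96] 1.77
0.02 11.95 [0.4878 0.0676 0.0465] [-0.4   1.67  3.16] 1.71
```

View pics/c.png

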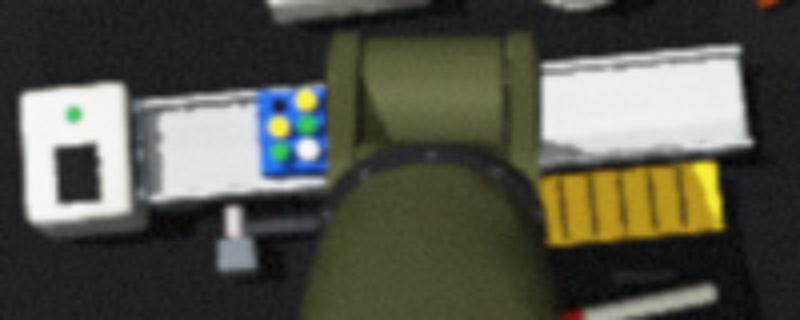

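The rack is over the gate slot with its front at crop x of about 260, which puts its origin near 85 mm. The pedal is level. I'll finish the push, then back off slightly, lift and retreat.

```bash
python3 - <<'E'
from bench import manip,readout,cams
from h import *
F=lambda:np.array(readout.get_contact_force()).round(2)
for y in(.04,.06,.074):
    manip.move_l(W(-.033,y,.0465),.05); f=F(); print(y,round(readout.get_clock(),2),np.round(readout.get_position(),4),f)
manip.move_l(W(-.033,.070,.0465),.03)
manip.move_l(W(-.033,.070,.20),.08)
manip.move_l(W(-.06,-.15,.25),.2)
c=cams.camera("top"); cv2.imwrite("pics/d.png",cv2.resize(c["frame"][190:270,170:370],None,fx=4,fy=4)[:,:,::-1])
m=mask(c,(100,120,40),(130,255,255),(200,195,365,262))
b=cv2.minAreaRect(max(cv2.findContours(m,0,1)[0],key=cv2.contourArea)); p=ray(c,[b[0]],.066)[0][:2]-O
print(b,"rack",p@cx,p@cy,F(),readout.get_clock())
E
```

```text
0.04 12.55 [0.4846 0.0874 0.0465] [-0.32  2.4   2.76]
0.06 13.1 [0.4815 0.107  0.0465] [0.04 2.88 3.29]
0.074 13.53 [0.4794 0.1207 0.0466] [-1.35  2.65  4.01]
((233.9165802001953, 224.29046630859375), (20.709075927734375, 38.936485290527344), 86.72950744628906) rack 0.00013003606901779285 0.1388476395300473 [-0.71 -0.28 -0.26] 17.2167
```

View pics/d.png

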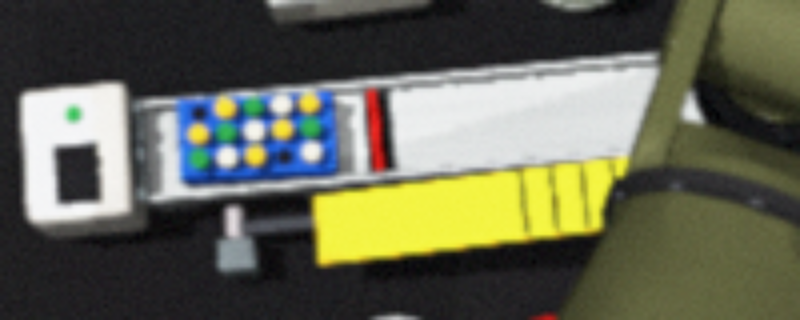

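The rack is at 139 mm, on the middle line. The gate is up behind it at crop (377,130), with the pedal raised and the robot clear.

```bash
python3 -c "
from bench import job
print(job.job_done())"
```

```text
the job is handed in; nothing more can be done
None
```

The rack is through the gate, resting at about 139 mm along the chute on the middle line; the gate is up again behind it and the job is handed in, though the hand-in call gave no verdict.

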